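# Put the radiation practical's pieces back in their nests

## Task

The practical is over: put each of the four loose metal pieces (the large round source pot, the small round source capsule, the oblong collimator block and the square absorber pack) into the black storage nest whose recess matches its shape and size. Each must end upright and fully down on the floor of its own nest. Leave the calculator and the counter where they are.

Things in the scene. Friction and masses are not known exactly. Their poses are not given: they have to be found in the camera images.
- pot: Loose source pot: plain dark steel upright cylinder, 46 mm diameter, 50 mm high, about 0.6 kg; a thin black seam near the top and a bright steel disc set in its top. Stands upright on the bench at the start. Origin: centre of its underside; z up.
- capsule: Loose source capsule: plain aluminium upright cylinder, 30 mm diameter, 46 mm high, about 0.09 kg, thin dark grip rings round its upper half, small brass spot on top. Stands upright on the bench at the start. Origin: centre of its underside; z up.
- collimator: Loose collimator block: plain aluminium bar, 68 (its x) by 32 (its y) by 42 mm high, about 0.24 kg, with a dark bore showing at both ends (x) and two screws on top. Stands upright on the bench at the start. Origin: centre of its underside; z up.
- absorbers: Loose absorber pack: square stack of steel plates screwed together into one rigid block, 46 by 46 mm (its x and y) by 42 mm high, about 0.4 kg, four screws on top. Stands upright on the bench at the start. Origin: centre of its underside; z up.
- nest_pot: Nest for the pot. Fixed to the bench, never moves. The same slab as the other nests: black plastic, 76 (x) by 100 (y) by 11 mm high. In its middle a recess with a white floor, 8 mm deep (floor 3 mm above the bench): round, 60 mm diameter. Origin: centre of the slab's underside; z up.
- nest_capsule: Nest for the capsule. Fixed to the bench, never moves. The same slab as the other nests: black plastic, 76 (x) by 100 (y) by 11 mm high. In its middle a recess with a white floor, 8 mm deep (floor 3 mm above the bench): round, 44 mm diameter. Origin: centre of the slab's underside; z up.
- nest_collimator: Nest for the collimator block. Fixed to the bench, never moves. The same slab as the other nests: black plastic, 76 (x) by 100 (y) by 11 mm high. In its middle a recess with a white floor, 8 mm deep (floor 3 mm above the bench): oblong, 46 (x) by 82 (y) mm: the block's long side lies along the nest's y. Origin: centre of the slab's underside; z up.
- nest_absorbers: Nest for the absorber pack. Fixed to the bench, never moves. The same slab as the other nests: black plastic, 76 (x) by 100 (y) by 11 mm high. In its middle a recess with a white floor, 8 mm deep (floor 3 mm above the bench): square, 60 by 60 mm, sides along the nest's x and y. Origin: centre of the slab's underside; z up.
- calculator: Bystander: black pocket calculator lying loose on the bench to the robot's left of the work, 180 (x) by 85 (y) by 16 mm. Origin: centre of its underside.
- counter: Bystander: black box-shaped digital counter standing loose on the bench to the robot's right of the work, 190 (x) by 130 (y) by 100 mm high, 1.6 kg. Origin: centre of its underside.
There are look-alikes about, which are no part of the job. Leave any orange look-alike of the absorbers alone. What is shaped like the pot but orange is not meant.

How it is judged:
By the outcome, as a careful person would: the job done as asked, in the order asked, and still so for the second after the job is handed in, with the robot touching nothing.
It also fails if it takes over 99 s, if anything falls off the work surface, if the arm or the gripper's body presses on something with over 40 N, if the wrist force passes 120 N, or if a joint passes its speed limit or range.

## Robot

A 6-joint arm with a two-finger parallel gripper is mounted at the origin on the work surface. World frame = base frame: x ahead of the robot, y to its left, z up, the work surface at z = 0. Lengths are in m, angles in degrees, forces in N, time in s.
With the tool pointing down it reaches from about 0.325 to 0.775 m from the base axis. Payload 9.3 kg.
Tool frame: the origin (TCP) lies between the finger pads; the fingertips stand 19 mm ahead of it and the grasp point (between the pads) is the TCP (r.tcp_to_tips is the z of the fingertips in the tool frame, in m); z points along the fingers, y is the line along which they close (so a half turn about z gives the same grasp; the last joint's range is limited). The gripper opens to 85 mm and grips with 20 to 120 N. Pads are 22 mm wide; open, the fingers measure 114 mm over their backs; the gripper's body (76 mm by 85 mm) begins 54 mm behind the grasp point. The pads swing forward as they close: fully open they stand 13 mm farther back than shut.
Start: joints at [-84.374, 14.817, 1.232, 76.415, 0, 81.257], TCP at [0.136, -0.533, 0.25] pointing down, gripper open.
Joint ranges: [-174.27, 174.27], [-52.1, 104.24], [-59.71, 78.15], [-110.17, 111.67], [-87.03, 83.33], [-180, 180]. Speed limits (degrees/s): [127.2, 127.2, 159.86, 180, 180, 180].

## Interface

Orientations are given as a 3x3 rotation matrix whose columns are the frame's x, y, z axes.
In Python, from workcell import r gives the robot as it stands.
- The arm moves only by the tool jog_arm, never from a script. Its argument "steps" is a list of rows, each a list of 7 numbers: the shift along the tool's x, y, z each as a share of 0.2 m, from -1 to 1, then the turn, a rotation vector about the tool's x, y, z each as a share of pi rad, from -1 to 1, then the closure, from -1 (fully open) to 1 (shut). A call has 1 to 8 rows; each row is the pose to reach, as a shift and turn from the pose commanded when the call began, along the tool's axes at that moment, turning the shorter way round; what a row does not reach only later rows make up. A row lasts 1/8 s, in which the tool goes at most 62.5 mm and 10.7 degrees, less where a joint would pass 70% of its speed; a pose out of reach is approached as far as the arm can. A call with a number of a shift or a turn outside -1 to 1 is refused whole. A call with a gripper value outside its range is refused whole. The fingers move at their own pace and stop on an object; "squeeze" is the grip in N (left out, the last holds). Time passes only in rows, so rows that repeat a pose let the fingers close. It gives the time, the measured TCP pose, the force, the opening and the grip force at its end, in the units of the state.
- r.get_obs(): the state, without advancing time (a new reading comes with each control period).
- r.read_camera(name): name is "side" or "top" or "wrist"; returns the picture (400x640x3 uint8, red, green, blue); there is no depth.
- r.camera_model(name): a dict with "vertical_fov" (degrees; the focal length in pixels is half the picture's height over the tangent of half this angle, whatever the lens; pixels are square), "cx", "cy" (the principal point, pixels), "R" (3x3) and "t" (3): a world point X has camera coordinates R X + t. Camera axes: x right, y down, z forward; pixel columns grow to the right and rows downward; lengths in m; the calibration is good to about 2 mm. A picture is of the moment at which its call begins: read the wrist's pose just before it. camera_model takes no time and is no camera call; for the wrist camera it gives the pose at the moment of the call.
- r.sign_off(): hands the job in; it is judged then, once.
The state is a dict: "time_s": time; "joints": joint angles; "qvel": joint speeds; "effort": joint torques, N m; "tcp_pos": TCP position; "orientation": TCP orientation; "contact_force": force on the tool from outside, world axes, zero at the start; "ft_torque": the same for the moment, N m; "opening": finger opening in m; "grasp_force": force on a finger pad.
Only numpy, scipy, OpenCV 4.12 (cv2) and the standard library are available. Lean on these libraries where they do the work, as an engineer would, in place of code of your own. Each camera call takes 0.05 s, during which the arm holds its last target. There are 200 camera calls.

## Working session

There is one attempt and no reset: what is moved stays moved. The work goes in short steps, Python scripts to look and compute and a tool call to move; the robot and the scene stay as the last step left them, time stands still between calls to the robot, and variables do not carry over. Pictures are saved under pics/ and viewed, at most 14 in all, crops included, and the job is handed in when it is done.

Besides the shell and the picture viewer there is one more tool, called after ">>>" in YAML: its name, and indented under it one key for each argument. jog_arm: Moves the arm, as the interface text tells. Its arguments: {"type":"object","properties":{"steps":{"type":"array","items":{"type":"array","items":{"type":"number","minimum":-1,"maximum":1}}},"squeeze":{"type":"number"}},"required":["steps"]}

```bash
mkdir -p pics; ls; python3 - <<'E'
from workcell import r
import cv2
o=r.get_obs();print(o)
for n in("top","side"):
    im=r.read_camera(n);cv2.imwrite(f"pics/{n}0.png",im[:,:,::-1]);m=r.camera_model(n);print(n,m)
E
```

```text
pics
{'time_s': 0.0, 'joints': array([-8.43734094e+01,  1.48501559e+01,  1.18817977e+00,  7.64184432e+01,
        8.72888205e-04,  8.12539768e+01]), 'qvel': array([-0.01794539,  0.10251087,  0.03093111, -0.03791367,  0.00977284,
       -0.00407715]), 'effort': array([-4.26052875e-04, -5.55647349e+01,  3.44522524e+01,  1.38273856e-02,
       -1.07909862e-04,  1.43547305e-05]), 'tcp_pos': array([ 0.13647099, -0.53250438,  0.24966108]), 'orientation': array([[ 9.68701936e-01,  2.48226801e-01, -1.22452472e-04],
       [ 2.48226726e-01, -9.68700954e-01,  1.39831295e-03],
       [ 2.28478925e-04, -1.38494444e-03, -9.99999015e-01]]), 'contact_force': array([-0.41731385, -0.96775298, -0.14805483]), 'ft_torque': array([ 0.01380766, -0.05773826,  0.01834359]), 'grasp_force': 0.0, 'opening': 0.08522701259949518}
top {'vertical_fov': 55.85536631201578, 'cx': 325.67741438098284, 'cy': 195.68087430487805, 'R': array([[-0.01678582, -0.99985728,  0.00190976],
       [-0.99137305,  0.01639501, -0.13004109],
       [ 0.12999122, -0.00407613, -0.99150677]]), 't': array([-0.04844189,  0.53499537,  1.09859453])}
side {'vertical_fov': 52.26434671226211, 'cx': 317.1496726752099, 'cy': 200.79169747906897, 'R': array([[-0.94104683, -0.33819278, -0.00751759],
       [-0.23602624,  0.67235621, -0.70159015],
       [ 0.24232722, -0.65845484, -0.71254105]]), 't': array([0.4931312 , 0.18465747, 1.02790528])}
```

View pics/top0.png

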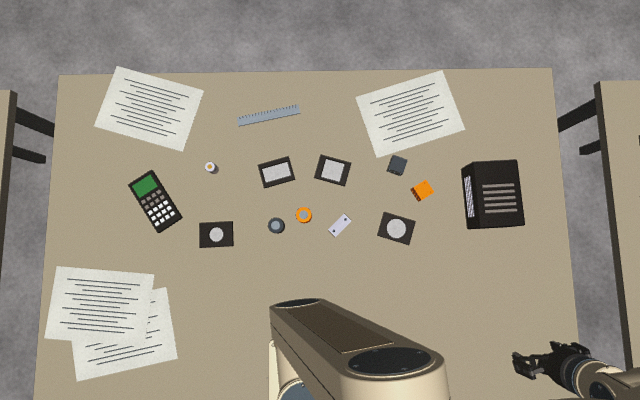

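View pics/side0.png

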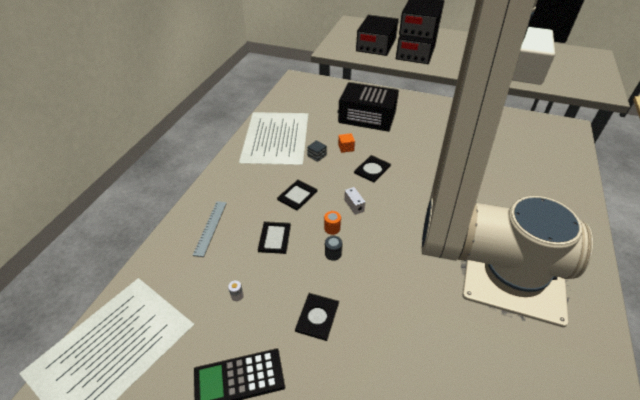

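Top view: capsule (211,167), pot (276,226), collimator (340,225), absorbers (397,165). Nests: capsule (216,234), collimator (276,172), absorbers (333,170), pot (396,228). The orange decoys are at (304,215) and (422,190). The side view shows the same layout.

```bash
cat > h.py <<'E'
import numpy as np,cv2
def ray(m,uv):
    f=200/np.tan(np.radians(m["vertical_fov"]/2))
    uv=np.atleast_2d(np.asarray(uv,float))
    d=np.c_[(uv[:,0]-m["cx"])/f,(uv[:,1]-m["cy"])/f,np.ones(len(uv))]@m["R"]
    return -m["R"].T@m["t"],d
def plane(m,uv,z):
    c,d=ray(m,uv);return c+d*((z-c[2])/d[:,2])[:,None]
def tri(ms,uvs):
    A=np.zeros((3,3));b=np.zeros(3)
    for m,uv in zip(ms,uvs):
        c,d=ray(m,uv);d=d[0]/np.linalg.norm(d[0]);P=np.eye(3)-np.outer(d,d);A+=P;b+=P@c
    return np.linalg.solve(A,b)
def proj(m,X):
    f=200/np.tan(np.radians(m["vertical_fov"]/2));p=m["R"]@np.asarray(X)+m["t"];return np.array([m["cx"],m["cy"]])+f*p[:2]/p[2]
def comps(mask,amin,amax):
    cs,_=cv2.findContours(mask.astype(np.uint8),cv2.RETR_EXTERNAL,cv2.CHAIN_APPROX_NONE)
    out=[]
    for c in cs:
        M=cv2.moments(c)
        if amin<=M["m00"]<=amax: out.append((M["m10"]/M["m00"],M["m01"]/M["m00"],M["m00"],c))
    return out
E
python3 - <<'E'
from h import *
from workcell import r
for n,roi in(("top",(110,290,190,450)),("side",(120,345,200,420))):
    im=cv2.imread(f"pics/{n}0.png").astype(int);m=r.camera_model(n)
    y0,y1,x0,x1=roi;sub=im[y0:y1,x0:x1];bg=np.median(sub.reshape(-1,3),0);print(n,bg)
    dif=np.abs(sub-bg).max(2)>35
    for u,v,a,c in comps(dif,60,3000):
        u+=x0;v+=y0;p=plane(m,(u,v),0.02)[0]
        q=plane(m,c[:,0]+[x0,y0],.011)
        rc=cv2.minAreaRect((q[:,:2]*1000).astype(np.float32))
        print(np.round([u,v,a],1),np.round(p[:2],4),"rect",np.round(rc[0],1),np.round(rc[1],1),round(rc[2],1), im[int(v),int(u)])
    big=cv2.resize(sub.astype(np.uint8),None,fx=3,fy=2.6 if n=="side" else 3,interpolation=cv2.INTER_CUBIC);cv2.imwrite(f"pics/{n}z.png",big)
E
```

```text
top [136. 160. 171.]
[215.8 234.1 834.5] [0.4251 0.2743] rect [425.9 276.4] [ 77.7 102.9] 1.5 [183 183 185]
[276.  225.2 202.5] [0.4489 0.0938] rect [449.4  94.6] [53.1 46.8] 70.8 [174 162 151]
[339.2 224.8 218. ] [ 0.447  -0.0967] rect [447.6 -97.2] [30.1 71. ] 43.8 [216 202 203]
[396.  228.1 811. ] [ 0.4342 -0.2676] rect [ 434.7 -269.2] [102.3  77.9] 72.0 [188 190 191]
[303.4 214.7 196. ] [0.4793 0.011 ] rect [479.1  12.6] [48.8 48.9] 89.0 [164 152 146]
[421.7 190.3 272.5] [ 0.5479 -0.3507] rect [ 549.4 -352.9] [47.8 60.1] 30.7 [ 19 139 234]
[211.6 167.6 103. ] [0.629  0.2917] rect [630.5 295. ] [44.1 30.4] 62.5 [ 75 159 197]
[275.9 171.7 781. ] [0.6129 0.0941] rect [614.8  95.3] [ 79.4 101.9] 15.4 [189 193 193]
[396.6 165.  270. ] [ 0.6276 -0.2772] rect [ 629.5 -279.2] [51.6 57.7] 68.0 [84 80 79]
[332.2 170.1 768. ] [ 0.6151 -0.0789] rect [617.1 -79.1] [101.1  79. ] 73.5 [187 187 190]
[ 403.7  128.2 2954. ] [ 0.7444 -0.3044] rect [ 730.5 -310.2] [281.7 152. ] 89.1 [161 166 162]
side [139. 161. 169.]
[ 316.9  316.4 1382. ] [0.4219 0.2857] rect [424.2 278.5] [ 79.4 106.7] 2.3 [185 1
[... 296 characters left out ...]
48 -0.0991] rect [ 447.5 -109.4] [ 53. 104.] 44.0 [212 206 203]
[296.9 194.6 691.5] [ 0.6115 -0.0664] rect [615.8 -76.5] [109.9  85. ] 73.7 [189 199 197]
[371.9 168.3 570. ] [ 0.4317 -0.2545] rect [ 434.3 -266.9] [114.4  82.1] 71.7 [191 198 197]
[316.6 150.6 299.5] [ 0.627 -0.281] rect [ 632.1 -293.5] [ 64.4 112.4] 18.9 [68 66 59]
[346.  142.5 266. ] [ 0.5477 -0.3549] rect [ 551.  -367.9] [ 55.1 107.2] 17.7 [ 19  84 188]
[370.1 123.9 372.5] [ 0.4982 -0.487 ] rect [ 511.8 -486.2] [200.8  67.7] 19.1 [43 47 48]
[ 275.4  142.3 2310.5] [ 0.7743 -0.2773] rect [ 787.  -298.7] [209.2 248.9] 17.2 [174 185 181]
[217.5 124.6 265.5] [ 1.0121 -0.3041] rect [1000.3 -291.7] [161.9 114.9] 19.1 [127 129 129]
```

View pics/topz.png

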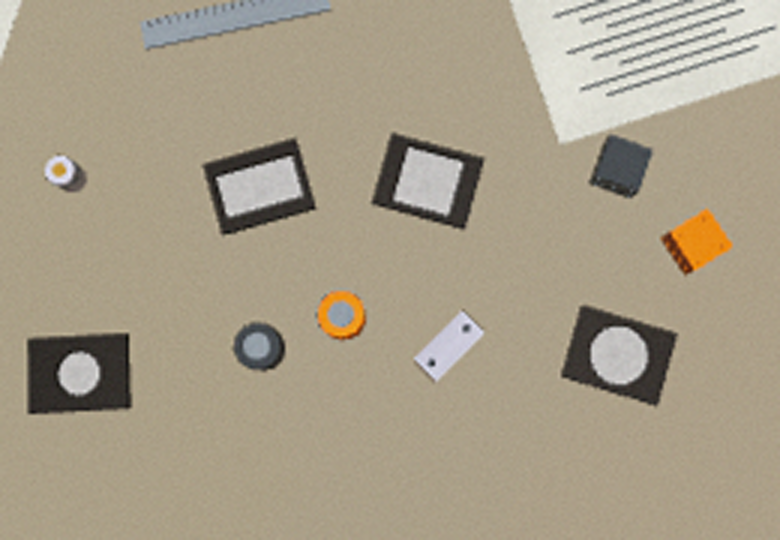

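Top crop: the shapes confirm which nest takes which piece. The recesses are oblong at (258,185), square at (428,182), large round at (619,355) and small round at (79,373). I'll move toward the work with tool x = world +y and tool y = world +x.

>>> jog_arm:
  steps:
    - [1,-0.95,-0.3,0,0,-0.42,-1]
    - [1,-0.95,-0.3,0,0,-0.42,-1]
    - [1,-0.95,-0.3,0,0,-0.42,-1]
    - [1,-0.95,-0.3,0,0,-0.42,-1]
    - [1,-0.95,-0.3,0,0,-0.42,-1]
    - [1,-0.95,-0.3,0,0,-0.42,-1]
    - [1,-0.95,-0.3,0,0,-0.42,-1]
    - [1,-0.95,-0.3,0,0,-0.42,-1]
  squeeze: 50

```text
time_s: 1.1
tcp_pos: [0.2831, -0.2989, 0.3101]
orientation: [[0.001, 1.0, -0.0], [1.0, -0.001, 0.0], [0.0, -0.0, -1.0]]
contact_force: [1.9, -0.2, -0.5]
opening: 0.0854
grasp_force: 0.0
```

>>> jog_arm:
  steps:
    - [0.75,0.5,0,0,0,0,-1]
    - [0.75,0.5,0,0,0,0,-1]
    - [0.75,0.5,0,0,0,0,-1]
    - [0.75,0.5,0,0,0,0,-1]
    - [0.75,0.5,0,0,0,0,-1]

```text
time_s: 1.72
tcp_pos: [0.3831, -0.1492, 0.3101]
orientation: [[0.002, 1.0, -0.001], [1.0, -0.002, -0.0], [-0.0, -0.001, -1.0]]
contact_force: [-0.7, 0.3, -0.6]
opening: 0.0854
grasp_force: 0.0
```

```bash
python3 - <<'E'
from h import *
from workcell import r
o=r.get_obs();m=r.camera_model("wrist");im=r.read_camera("wrist");cv2.imwrite("pics/w1.png",im[:,:,::-1]);print(o["time_s"],o["tcp_pos"],o["orientation"],o["joints"],m)
T=o["orientation"];print("cam in tool",T.T@(-m["R"].T@m["t"]-o["tcp_pos"]),T.T@m["R"].T)
E
```

```text
1.725 [ 0.38309504 -0.14918673  0.31010453] [[ 2.22109734e-03  9.99997393e-01 -5.29930486e-04]
 [ 9.99997533e-01 -2.22111253e-03 -2.80700354e-05]
 [-2.92469975e-05 -5.29866832e-04 -9.99999859e-01]] [-3.29977153e+01  3.97495769e-01 -7.35249820e+00  8.22745952e+01
 -1.78846045e-02  5.71295486e+01] {'vertical_fov': 64.13179359204872, 'cx': 315.8868343399085, 'cy': 201.51112043858598, 'R': array([[ 0.99999658, -0.00229908, -0.00124824],
       [-0.0018155 , -0.9534229 ,  0.30163136],
       [-0.00188357, -0.30162806, -0.95342381]]), 't': array([-0.38298517, -0.20000078,  0.39127319])}
cam in tool [ 7.56366701e-02  2.96503346e-05 -1.22795348e-01] [[-7.79496592e-05 -9.53433402e-01 -3.01603618e-01]
 [ 9.99999739e-01  1.42343787e-04 -7.08429698e-04]
 [ 7.18371938e-04 -3.01603595e-01  9.53433142e-01]]
```

View pics/w1.png

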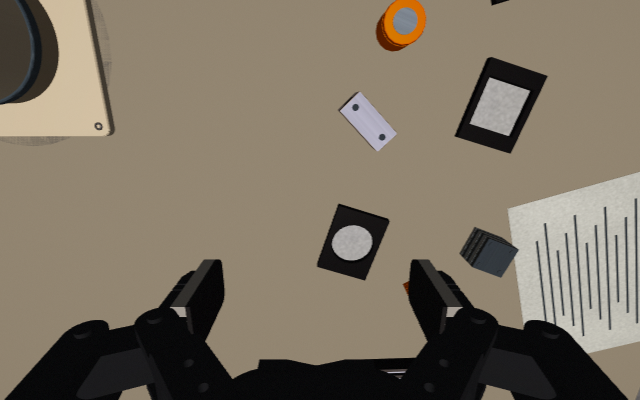

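The wrist view shows the collimator (368,120), pot nest (352,242), absorber nest (502,105) and absorbers (489,250). I'll take a second wrist view over the pot side.

>>> jog_arm:
  steps:
    - [0.9,0.35,0,0,0,0,-1]
    - [0.9,0.35,0,0,0,0,-1]
    - [0.9,0.35,0,0,0,0,-1]
    - [0.9,0.35,0,0,0,0,-1]
    - [0.9,0.35,0,0,0,0,-1]

```text
time_s: 2.4
tcp_pos: [0.4532, 0.0298, 0.3101]
orientation: [[0.002, 1.0, -0.001], [1.0, -0.002, -0.0], [-0.0, -0.001, -1.0]]
contact_force: [0.2, -0.4, 0.4]
opening: 0.085
grasp_force: 0.0
```

```bash
python3 - <<'E'
from h import *
from workcell import r
import pickle
o=r.get_obs();m=r.camera_model("wrist");im=r.read_camera("wrist");cv2.imwrite("pics/w2.png",im[:,:,::-1]);print(o["time_s"],o["tcp_pos"])
pickle.dump(m,open("w2.pkl","wb"))
E
```

```text
2.4 [0.45323456 0.02981019 0.31005579]
```

View pics/w2.png

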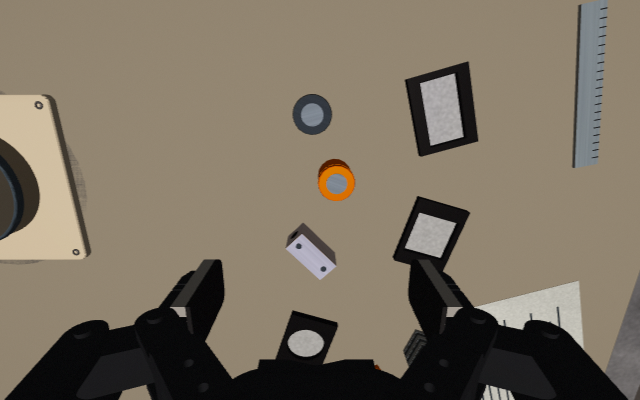

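View w2: pot disc (312,114), collimator (312,252), collimator nest (442,108), absorber nest (430,235). The orange pot (336,183) stays clear.

```bash
python3 - <<'E'
from h import *
from workcell import r
import pickle
m2=pickle.load(open("w2.pkl","rb"))
m1=dict(m2,R=np.array([[ 0.99999658, -0.00229908, -0.00124824],[-0.0018155 , -0.9534229 ,  0.30163136],[-0.00188357, -0.30162806, -0.95342381]]),t=np.array([-0.38298517, -0.20000078,  0.39127319]))
M={"top0":r.camera_model("top"),"w1":m1,"w2":m2}
def seg(n):
    im=cv2.imread(f"pics/{n}.png").astype(int);B,G,R=im[...,0],im[...,1],im[...,2]
    return {"white":comps((R>165)&(B-R>-12),40,6000),"disc":comps((R>100)&(R<165)&(B-R>0),20,1500),"dark":comps((R<85)&(R>45)&(B-R>0),60,3000)}
S={n:seg(n) for n in M}
guess={"pot":("disc",(.449,.094,.05)),"capsule":("white",(.629,.291,.046)),"collimator":("white",(.447,-.097,.042)),"absorbers":("dark",(.628,-.277,.042)),
"n_pot":("white",(.434,-.268,.003)),"n_cap":("white",(.425,.275,.003)),"n_col":("white",(.613,.094,.003)),"n_abs":("white",(.615,-.079,.003))}
for k,(c,X) in guess.items():
    hit=[]
    for n,m in M.items():
        p=proj(m,X)
        b=[s for s in S[n][c] if np.hypot(s[0]-p[0],s[1]-p[1])<14]
        if b:
            s=max(b,key=lambda s:s[2]);hit.append((n,s))
            w=plane(m,s[3][:,0],X[2]);rc=cv2.minAreaRect((w[:,:2]*1000).astype(np.float32))
            print(k,n,np.round(plane(m,s[:2],X[2])[0,:2],4),"rect",np.round(rc[0]+rc[1]+(rc[2],),1))
    if len(hit)>1: print("   TRI",np.round(tri([M[n] for n,_ in hit],[s[:2] for _,s in hit]),4))
E
```

```text
pot top0 [0.4481 0.0927] rect [447.9  92.8  23.5  23.5  90. ]
pot w2 [0.4481 0.09  ] rect [447.9  90.4  24.6  24.4  89.9]
   TRI [0.4478 0.0907 0.0636]
capsule top0 [0.6278 0.2907] rect [628.4 290.2  27.3  24.5  89.1]
collimator top0 [ 0.4458 -0.0959] rect [445.9 -96.1  29.2  65.   43.9]
collimator w1 [ 0.445  -0.0973] rect [445.6 -98.1  30.4  66.5  43.9]
collimator w2 [ 0.4453 -0.0972] rect [445.7 -97.8  30.7  66.6  44.1]
   TRI [ 0.4453 -0.0966  0.043 ]
absorbers top0 [ 0.6258 -0.2756] rect [ 623.  -274.2   45.5   51.2   69.5]
absorbers w1 [ 0.6258 -0.2779] rect [ 625.5 -278.1   45.1   45.2   68.6]
   TRI [ 0.6247 -0.2758  0.0447]
n_pot top0 [ 0.4355 -0.2702] rect [ 435.2 -270.7   55.2   54.9   89. ]
n_pot w1 [ 0.4353 -0.2728] rect [ 434.9 -273.4   53.1   54.7   89.9]
n_pot w2 [ 0.4346 -0.2741] rect [ 435.  -273.8   50.1   54.3   90. ]
   TRI [ 0.4349 -0.2696  0.0085]
n_cap top0 [0.4261 0.2789] rect [426.1 278.7  37.   36.4  89. ]
n_col top0 [0.6163 0.0962] rect [616.4  96.2  42.4  79.2  15.3]
n_col w2 [0.6157 0.0944] rect [616.   93.   41.6  80.2  15.5]
   TRI [0.6151 0.0951 0.0061]
n_abs top0 [ 0.619  -0.0794] rect [618.6 -79.4  58.3  57.3  73.4]
n_abs w1 [ 0.6189 -0.081 ] rect [619.2 -82.1  57.9  54.2  73.4]
n_abs w2 [ 0.6188 -0.0819] rect [618.9 -82.7  56.3  54.2  73.4]
   TRI [ 0.6179 -0.0804  0.0057]
```

>>> jog_arm:
  steps:
    - [0.305,-0.026,0.3,0,0,0,-1]
    - [0.305,-0.026,0.6,0,0,0,-1]
    - [0.305,-0.026,0.9,0,0,0,-1]
    - [0.305,-0.026,1,0,0,0,-1]
    - [0.305,-0.026,1,0,0,0,-1]

```text
time_s: 3.08
tcp_pos: [0.4468, 0.0899, 0.1088]
orientation: [[0.004, 1.0, -0.004], [1.0, -0.004, -0.0], [-0.0, -0.004, -1.0]]
contact_force: [-0.9, 0.1, 0.9]
opening: 0.0857
grasp_force: 0.0
```

>>> jog_arm:
  steps:
    - [0,0,0.2,0,0,0,-1]
    - [0,0,0.39,0,0,0,-1]
    - [0,0,0.39,0,0,0,-1]
    - [0,0,0.39,0,0,0,1]
    - [0,0,0.39,0,0,0,1]
    - [0,0,0.39,0,0,0,1]
    - [0,0,0.39,0,0,0,1]
    - [0,0,0.39,0,0,0,1]
  squeeze: 60

```text
time_s: 4.08
tcp_pos: [0.4491, 0.0917, 0.0341]
orientation: [[0.0, 1.0, 0.003], [1.0, -0.0, -0.001], [-0.001, 0.003, -1.0]]
contact_force: [-2.2, -1.4, 12.4]
opening: 0.0444
grasp_force: 60.0
```

>>> jog_arm:
  steps:
    - [0,0,-0.15,0,0,0,1]
    - [0,0,-0.4,0,0,0,1]
    - [-0.25,0,-0.45,0,0,0,1]
    - [-0.5,0,-0.45,0,0,0,1]
    - [-0.75,0,-0.45,0,0,0,1]
    - [-0.905,-0.03,-0.45,0,0,0,1]
    - [-0.905,-0.03,-0.45,0,0,0,1]

```text
time_s: 4.95
tcp_pos: [0.4415, -0.0909, 0.1226]
orientation: [[0.004, 1.0, -0.0], [1.0, -0.004, -0.0], [-0.0, -0.0, -1.0]]
contact_force: [0.3, 0.5, -5.3]
opening: 0.0443
grasp_force: 64.3
```

>>> jog_arm:
  steps:
    - [-0.25,0,0,0,0,0,1]
    - [-0.5,0,0,0,0,0,1]
    - [-0.75,-0.03,0,0,0,0,1]
    - [-0.905,-0.03,0,0,0,0,1]
    - [-0.905,-0.03,0,0,0,0,1]
    - [-0.905,-0.03,0.2,0,0,0,1]
    - [-0.905,-0.03,0.3,0,0,0,1]
    - [-0.905,-0.03,0.35,0,0,0,1]

```text
time_s: 5.95
tcp_pos: [0.4356, -0.2685, 0.0515]
orientation: [[-0.001, 1.0, -0.001], [1.0, 0.001, 0.002], [0.002, -0.001, -1.0]]
contact_force: [0.2, -0.3, -5.4]
opening: 0.0446
grasp_force: 64.2
```

```bash
python3 - <<'E'
from workcell import r
import cv2
o=r.get_obs();print(o["time_s"],o["tcp_pos"],o["opening"],o["contact_force"])
im=r.read_camera("wrist");cv2.imwrite("pics/w3.png",im[:,:,::-1])
E
```

```text
5.95 [ 0.43564499 -0.26849127  0.05145432] 0.04457702949931507 [ 0.18485809 -0.25656375 -5.3920332 ]
```

View pics/w3.png

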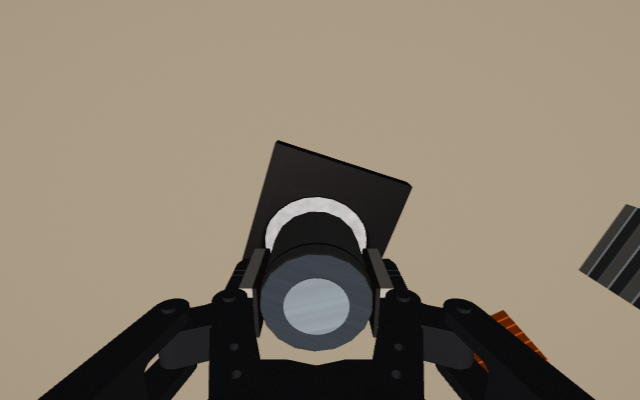

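The pot sits centred over its round recess at (316,235). I'll lower, release and head for the capsule.

>>> jog_arm:
  steps:
    - [0,0,0.04,0,0,0,1]
    - [0,0,0.085,0,0,0,1]
    - [0,0,0.085,0,0,0,1]
    - [0,0,0.085,0,0,0,-1]
    - [0,0,0.085,0,0,0,-1]
    - [0,0,0.085,0,0,0,-1]
    - [0,0,0.085,0,0,0,-1]
    - [0,0,-0.3,0,0,0,-1]

```text
time_s: 7.0
tcp_pos: [0.4341, -0.2687, 0.095]
orientation: [[0.001, 1.0, -0.006], [1.0, -0.001, 0.005], [0.005, -0.006, -1.0]]
contact_force: [-0.0, 0.0, -0.4]
opening: 0.0855
grasp_force: 0.0
```

>>> jog_arm:
  steps:
    - [0,0,-0.5,0,0,0,-1]
    - [0.25,0.3,-0.7,0,0,0,-1]
    - [0.5,0.5,-0.7,0,0,0,-1]
    - [0.75,0.7,-0.7,0,0,0,-1]
    - [1,0.9,-0.7,0,0,0,-1]
    - [1,0.965,-0.7,0,0,0,-1]

```text
time_s: 7.75
tcp_pos: [0.6301, -0.068, 0.2382]
orientation: [[-0.001, 1.0, 0.001], [1.0, 0.001, -0.0], [-0.0, 0.001, -1.0]]
contact_force: [0.8, -0.2, 0.3]
opening: 0.0853
grasp_force: 0.0
```

>>> jog_arm:
  steps:
    - [0.9,0,0,0,0,0,-1]
    - [0.9,0,0,0,0,0,-1]
    - [0.9,0,0,0,0,0,-1]
    - [0.9,0,0,0,0,0,-1]
    - [0.9,0,0,0,0,0,-1]

```text
time_s: 8.38
tcp_pos: [0.6291, 0.1097, 0.2375]
orientation: [[-0.0, 1.0, -0.0], [1.0, 0.0, -0.0], [-0.0, -0.0, -1.0]]
contact_force: [0.5, 0.1, -0.5]
opening: 0.0854
grasp_force: 0.0
```

```bash
python3 - <<'E'
from h import *
from workcell import r
import pickle
o=r.get_obs();m=r.camera_model("wrist");im=r.read_camera("wrist")[:,:,::-1];print(o["time_s"],o["tcp_pos"])
cv2.imwrite("pics/w4.png",im);cv2.imwrite("pics/top1.png",r.read_camera("top")[:,:,::-1])
im=im.astype(int);B,R=im[...,0],im[...,2]
for s in comps((R>160)&(B-R>-12),60,6000):
    print(np.round(s[:3],1),np.round(plane(m,s[:2],.046)[0],4),np.round(plane(m,s[:2],.003)[0],4))
t=r.camera_model("top")
for s in comps((R>160)&(B-R>-12),60,6000):
    print(np.round(tri([m,t],[s[:2],(210.2,167.0)]),4))
E
```

```text
8.375 [0.62905333 0.10968852 0.2375463 ]
[ 307.5  313.4 1411. ] [ 0.6191 -0.0506  0.046 ] [ 0.6178 -0.0829  0.003 ]
[ 304.   183.3 2438.5] [0.6167 0.1052 0.046 ] [0.615  0.0942 0.003 ]
[108.7  11.6 800.5] [0.4486 0.259  0.046 ] [0.4239 0.269  0.003 ]
[0.5951 0.1887 0.3494]
[0.5971 0.1902 0.3226]
[0.577  0.2123 0.2722]
```

View pics/w4.png

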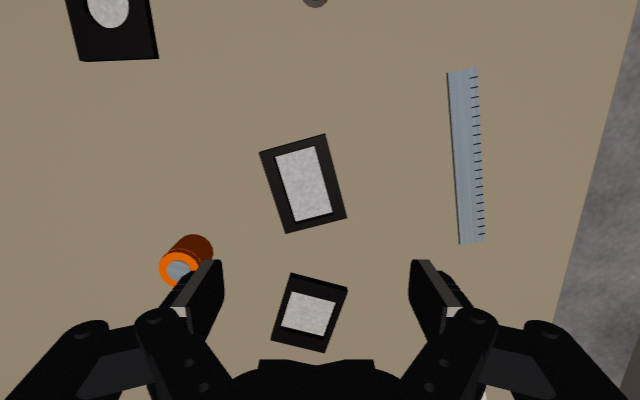

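View w4: collimator nest (303,184) and absorber nest (308,313). The capsule is just off the top edge at (315,0), so I'll move further left.

>>> jog_arm:
  steps:
    - [0.6,0,0,0,0,0,-1]
    - [0.6,0,0,0,0,0,-1]
    - [0.6,0,0,0,0,0,-1]
    - [0.6,0,0,0,0,0,-1]

```text
time_s: 8.98
tcp_pos: [0.6294, 0.2286, 0.2376]
orientation: [[0.001, 1.0, -0.0], [1.0, -0.001, -0.0], [-0.0, -0.0, -1.0]]
contact_force: [-0.4, 0.0, 0.3]
opening: 0.0855
grasp_force: 0.0
```

```bash
python3 - <<'E'
from h import *
from workcell import r
o=r.get_obs();m=r.camera_model("wrist");im=r.read_camera("wrist")[:,:,::-1];print(o["time_s"],o["tcp_pos"])
cv2.imwrite("pics/w5.png",im)
t=r.camera_model("top");ti=cv2.imread("pics/top0.png").astype(int)
def brass(im):
    im=im.astype(int);B,G,R=im[...,0],im[...,1],im[...,2];return (R-B>60)&(G-B>25)&(R-G<80)
print([np.round(s[:3],1) for s in comps(brass(ti)[150:185,195:230],3,99)])
for s in comps(brass(im),8,3000): print(np.round(s[:3],1),np.round(plane(m,s[:2],.046)[0],4),np.round(tri([m,t],[s[:2],(210.2,167.3)]),4))
im=im.astype(int);B,R=im[...,0],im[...,2]
for s in comps((R>150)&(B-R>-12),60,6000):
    print(np.round(s[:3],1),np.round(plane(m,s[:2],.046)[0],4),np.round(plane(m,s[:2],.003)[0],4))
E
```

```text
8.975 [0.62943274 0.22855894 0.23761664]
[array([14.2, 16.1, 10. ])]
[214.  336.1 227. ] [0.5073 0.0364 0.046 ] [0.5845 0.2203 0.2582]
[314.2 118.2 143.5] [0.6277 0.288  0.046 ] [0.6265 0.2886 0.0417]
[ 304.8  275.2 1765. ] [0.6167 0.1185 0.046 ] [0.6149 0.0931 0.003 ]
[ 128.7  128.  1028.5] [0.449  0.2792 0.046 ] [0.4243 0.2758 0.003 ]
[313.9 118.1 691. ] [0.6274 0.2882 0.046 ] [0.6271 0.286  0.003 ]
```

View pics/w5.png

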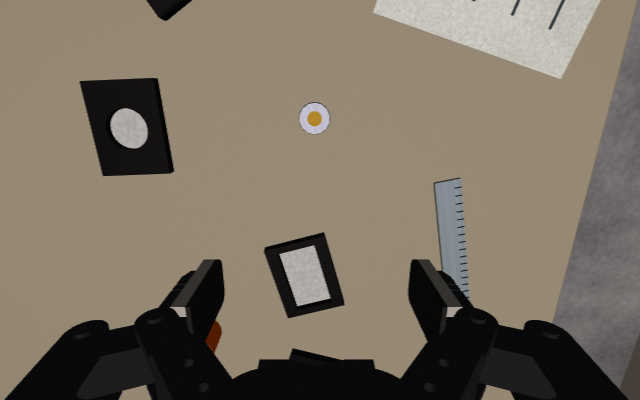

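View w5: capsule (314,118), capsule nest (127,127). The estimate is (0.6275, 0.2885), with the top at 42–46 mm.

>>> jog_arm:
  steps:
    - [0.2975,0,0.2,0,0,0,-1]
    - [0.2975,0,0.4,0,0,0,-1]
    - [0.2975,0,0.65,0,0,0,-1]
    - [0.2975,0,0.85,0,0,0,-1]
    - [0.2975,0,1,0,0,0,-1]
    - [0.2975,0,1,0,0,0,-1]

```text
time_s: 9.78
tcp_pos: [0.6284, 0.287, 0.0356]
orientation: [[0.003, 1.0, -0.004], [1.0, -0.003, -0.001], [-0.002, -0.004, -1.0]]
contact_force: [-0.6, -0.6, 0.3]
opening: 0.0856
grasp_force: 0.0
```

>>> jog_arm:
  steps:
    - [0,0,0.025,0,0,0,1]
    - [0,0,0.025,0,0,0,1]
    - [0,0,0.025,0,0,0,1]
    - [0,0,0.025,0,0,0,1]
    - [0,0,0.025,0,0,0,1]
    - [0,0,0.025,0,0,0,1]
    - [0,0,0.025,0,0,0,1]
  squeeze: 40

```text
time_s: 10.65
tcp_pos: [0.6297, 0.2894, 0.034]
orientation: [[0.0, 1.0, 0.002], [1.0, -0.0, 0.0], [0.0, 0.002, -1.0]]
contact_force: [-0.7, -1.1, 6.4]
opening: 0.029
grasp_force: 40.0
```

>>> jog_arm:
  steps:
    - [0,0,-0.15,0,0,0,1]
    - [0,0,-0.35,0,0,0,1]
    - [0,-0.25,-0.35,0,0,0,1]
    - [0,-0.5,-0.35,0,0,0,1]
    - [-0.05,-0.75,-0.35,0,0,0,1]
    - [-0.058,-1,-0.35,0,0,0,1]
    - [-0.058,-1,-0.35,0,0,0,1]
    - [-0.058,-1,-0.2,0,0,0,1]

```text
time_s: 11.65
tcp_pos: [0.431, 0.2788, 0.0748]
orientation: [[-0.0, 1.0, 0.006], [1.0, 0.0, 0.002], [0.002, 0.006, -1.0]]
contact_force: [0.2, 0.0, -1.3]
opening: 0.0287
grasp_force: 39.9
```

```bash
python3 - <<'E'
from workcell import r
import cv2
o=r.get_obs();print(o["time_s"],o["tcp_pos"],o["opening"],o["contact_force"])
im=r.read_camera("wrist");cv2.imwrite("pics/w6.png",im[:,:,::-1])
E
```

```text
11.65 [0.43095232 0.27875784 0.07479396] 0.028657823535600282 [ 0.18912904  0.01576594 -1.2536638 ]
```

View pics/w6.png

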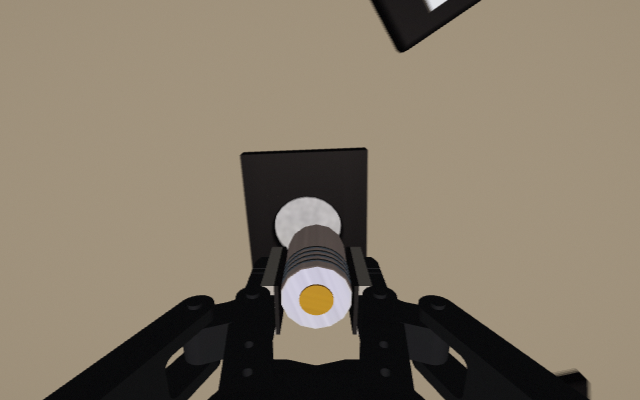

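View w6: the capsule is over the recess, centred about 7 mm to the right of it at (308,223), and part of that is lag. I'll correct by 3.5 mm, place it, then go to the collimator.

>>> jog_arm:
  steps:
    - [0,-0.018,0,0,0,0,1]
    - [0,-0.018,0.1,0,0,0,1]
    - [0,-0.018,0.15,0,0,0,1]
    - [0,-0.018,0.185,0,0,0,1]
    - [0,-0.018,0.185,0,0,0,1]
    - [0,-0.018,0.185,0,0,0,1]

```text
time_s: 12.45
tcp_pos: [0.4261, 0.2779, 0.0364]
orientation: [[0.001, 1.0, 0.001], [1.0, -0.001, 0.0], [0.0, 0.001, -1.0]]
contact_force: [-1.1, -0.2, 6.6]
opening: 0.0288
grasp_force: 41.3
```

>>> jog_arm:
  steps:
    - [0,0,0,0,0,0,-1]
    - [0,0,0,0,0,0,-1]
    - [0,0,0,0,0,0,-1]
    - [0,0,0,0,0,0,-1]
    - [0,0,-0.3,0,0,0,-1]
    - [0,0,-0.6,0,0,0,-1]

```text
time_s: 13.2
tcp_pos: [0.4251, 0.2775, 0.1569]
orientation: [[0.001, 1.0, -0.002], [1.0, -0.001, -0.001], [-0.001, -0.002, -1.0]]
contact_force: [0.6, 0.3, 0.4]
opening: 0.0856
grasp_force: 0.0
```

>>> jog_arm:
  steps:
    - [-0.3,0,0,0,0,0,-1]
    - [-0.6,0,0,0,0,0,-1]
    - [-0.95,0,0,0,0,0,-1]
    - [-0.95,0,0,0,0,0,-1]

```text
time_s: 13.7
tcp_pos: [0.4254, 0.0847, 0.1559]
orientation: [[0.005, 1.0, 0.0], [1.0, -0.005, -0.0], [-0.0, 0.0, -1.0]]
contact_force: [-0.4, 1.8, 0.1]
opening: 0.0856
grasp_force: 0.0
```

>>> jog_arm:
  steps:
    - [-0.3,0.105,0,0,0,-0.06,-1]
    - [-0.6,0.105,0,0,0,-0.12,-1]
    - [-0.92,0.105,0,0,0,-0.18,-1]
    - [-0.92,0.105,0,0,0,-0.2445,-1]
    - [-0.92,0.105,0,0,0,-0.2445,-1]
    - [-0.92,0.105,0,0,0,-0.2445,-1]

```text
time_s: 14.45
tcp_pos: [0.4465, -0.0961, 0.1557]
orientation: [[-0.694, 0.72, -0.0], [0.72, 0.694, 0.0], [0.0, 0.0, -1.0]]
contact_force: [-0.2, 0.0, -0.1]
opening: 0.0851
grasp_force: 0.0
```

```bash
python3 - <<'E'
from h import *
from workcell import r
o=r.get_obs();print(o["time_s"],o["tcp_pos"],o["opening"],o["orientation"][:2,:2])
t=r.read_camera("top")[:,:,::-1];s=r.read_camera("side")[:,:,::-1]
f=lambda i,x,y:cv2.resize(i[y-40:y+40,x-50:x+50],(400,300),interpolation=cv2.INTER_CUBIC)
cv2.imwrite("pics/c1.png",np.vstack([np.hstack([f(t,216,230),f(t,396,226)]),np.hstack([f(s,317,310),f(s,372,165)])]))
E
```

```text
14.45 [ 0.44654136 -0.09605079  0.15565493] 0.08514758434275235 [[-0.69372904  0.72023605]
 [ 0.72023599  0.69372907]]
```

View pics/c1.png

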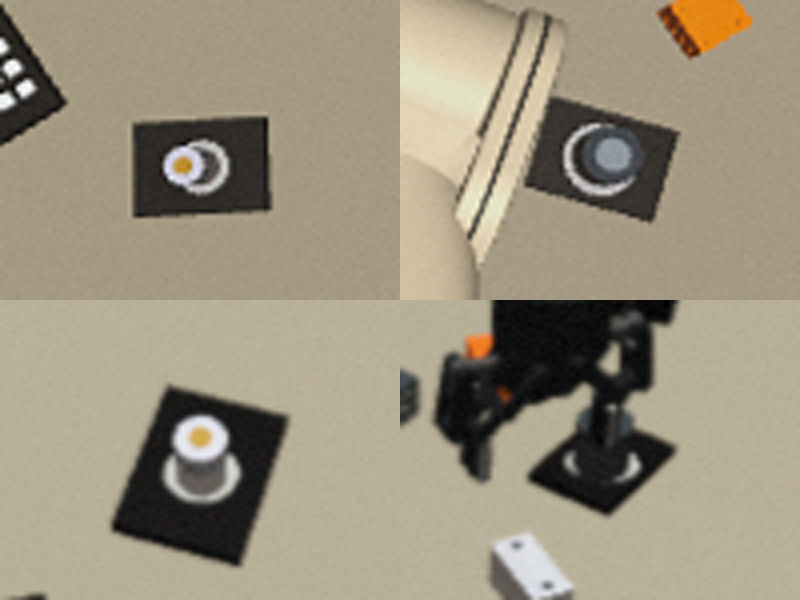

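Both are seated: the capsule at the upper and lower left, the pot at the right. Collimator next.

>>> jog_arm:
  steps:
    - [0,0,0.25,0,0,0,-1]
    - [0,0,0.45,0,0,0,-1]
    - [0,0,0.62,0,0,0,-1]
    - [0,0,0.62,0,0,0,-1]

```text
time_s: 15.05
tcp_pos: [0.4451, -0.0951, 0.0302]
orientation: [[-0.694, 0.72, -0.004], [0.72, 0.694, 0.002], [0.004, -0.002, -1.0]]
contact_force: [-0.1, -0.3, 0.5]
opening: 0.0855
grasp_force: 0.0
```

>>> jog_arm:
  steps:
    - [0,0,0,0,0,0,1]
    - [0,0,0,0,0,0,1]
    - [0,0,0,0,0,0,1]
    - [0,0,0,0,0,0,1]
    - [0,0,0,0,0,0,1]
    - [0,0,0,0,0,0,1]
  squeeze: 50

```text
time_s: 15.8
tcp_pos: [0.447, -0.0965, 0.0329]
orientation: [[-0.694, 0.72, 0.002], [0.72, 0.694, -0.001], [-0.002, 0.001, -1.0]]
contact_force: [-0.3, 0.7, 8.6]
opening: 0.0312
grasp_force: 49.5
```

>>> jog_arm:
  steps:
    - [0,0,-0.2,0,0,0,1]
    - [0,0,-0.5,0,0,0,1]
    - [0,0.25,-0.5,0,0,0,1]
    - [0,0.5,-0.5,0,0,0,1]
    - [0,0.75,-0.5,0,0,0,1]
    - [0,0.9,-0.5,0,0,0,1]

```text
time_s: 16.55
tcp_pos: [0.5771, 0.0304, 0.1318]
orientation: [[-0.695, 0.719, 0.0], [0.719, 0.695, 0.0], [-0.0, 0.0, -1.0]]
contact_force: [0.1, -0.1, -2.5]
opening: 0.0311
grasp_force: 51.3
```

>>> jog_arm:
  steps:
    - [0.1,0.2,0,0,0,0.06,1]
    - [0.1,0.375,0,0,0,0.11,1]
    - [0.1,0.375,0,0,0,0.159,1]
    - [0.1,0.375,0,0,0,0.159,1]
    - [0.1,0.375,0.15,0,0,0.159,1]
    - [0.1,0.375,0.25,0,0,0.159,1]
    - [0.1,0.375,0.25,0,0,0.159,1]

```text
time_s: 17.42
tcp_pos: [0.6148, 0.0947, 0.0806]
orientation: [[-0.267, 0.964, -0.003], [0.964, 0.267, -0.0], [0.001, -0.003, -1.0]]
contact_force: [0.1, 0.7, -1.7]
opening: 0.0313
grasp_force: 51.3
```

```bash
python3 - <<'E'
from h import *
from workcell import r
o=r.get_obs();print(o["time_s"],o["tcp_pos"],o["opening"],np.degrees(np.arctan2(*o["orientation"][[1,0],0])))
im=r.read_camera("wrist");cv2.imwrite("pics/w7.png",im[:,:,::-1])
E
```

```text
17.425 [0.61476233 0.09470331 0.08059657] 0.03133301946158814 105.49317490981143
```

View pics/w7.png

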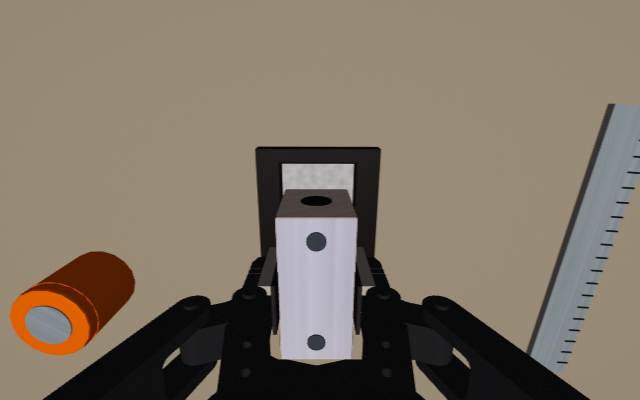

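View w7: the block at (316,285) lines up with its oblong recess. I'll lower, release and go to the absorbers.

>>> jog_arm:
  steps:
    - [0,0,0.1,0,0,0,1]
    - [0,0,0.19,0,0,0,1]
    - [0,0,0.235,0,0,0,1]
    - [0,0,0.235,0,0,0,1]
    - [0,0,0.235,0,0,0,1]

```text
time_s: 18.1
tcp_pos: [0.6165, 0.0951, 0.0357]
orientation: [[-0.265, 0.964, 0.001], [0.964, 0.265, -0.0], [-0.0, 0.001, -1.0]]
contact_force: [-0.7, -0.6, 2.4]
opening: 0.0312
grasp_force: 52.7
```

>>> jog_arm:
  steps:
    - [0,0,0,0,0,0,-1]
    - [0,0,0,0,0,0,-1]
    - [0,0,0,0,0,0,-1]
    - [0,0,0,0,0,0,-1]
    - [0,0,-0.3,0,0,0,-1]
    - [0,0,-0.6,0,0,0,-1]

```text
time_s: 18.85
tcp_pos: [0.6155, 0.0952, 0.1557]
orientation: [[-0.265, 0.964, -0.002], [0.964, 0.265, -0.0], [0.0, -0.002, -1.0]]
contact_force: [1.9, -1.7, 0.1]
opening: 0.0855
grasp_force: 0.0
```

>>> jog_arm:
  steps:
    - [-0.3,-0.08,0,0,0,0,-1]
    - [-0.6,-0.15,0,0,0,0,-1]
    - [-0.9,-0.22,0,0,0,0,-1]
    - [-0.9,-0.22,0,0,0,0,-1]

```text
time_s: 19.35
tcp_pos: [0.6212, -0.0943, 0.1545]
orientation: [[-0.26, 0.966, -0.0], [0.966, 0.26, -0.001], [-0.001, -0.0, -1.0]]
contact_force: [0.2, 0.6, 0.6]
opening: 0.0852
grasp_force: 0.0
```

```bash
python3 - <<'E'
from h import *
from workcell import r
o=r.get_obs();m=r.camera_model("wrist");im=r.read_camera("wrist")[:,:,::-1];cv2.imwrite("pics/w8.png",im)
ts=r.read_camera("top")[:,:,::-1];s=r.read_camera("side")[:,:,::-1]
print(o["time_s"],o["tcp_pos"],np.degrees(np.arctan2(*o["orientation"][[1,0],0])))
i=im.astype(int);B,R=i[...,0],i[...,2]
for q in comps((R<85)&(R>45)&(B-R>0),300,9000):
    w=plane(m,q[3][:,0],.042);print(np.round(q[:3]),np.round(plane(m,q[:2],.042)[0],4),np.round(cv2.minAreaRect((w[:,:2]*1000).astype(np.float32))[1:][0],1))
f=lambda i,x,y:cv2.resize(i[y-40:y+40,x-50:x+50],(400,300),interpolation=cv2.INTER_CUBIC)
cv2.imwrite("pics/c2.png",np.vstack([np.hstack([f(ts,276,172),f(s,275,235)]),cv2.resize(im,(480,300))[:, :400].repeat(1,1) if 0 else np.hstack([cv2.resize(im,(480,300)),np.zeros((300,320,3),np.uint8)])]))
E
```

```text
19.35 [ 0.62119039 -0.09433829  0.15450578] 105.06159329737721
[ 45. 333. 461.] [ 0.4192 -0.2747  0.042 ] [44.8 22.4]
```

View pics/c2.png

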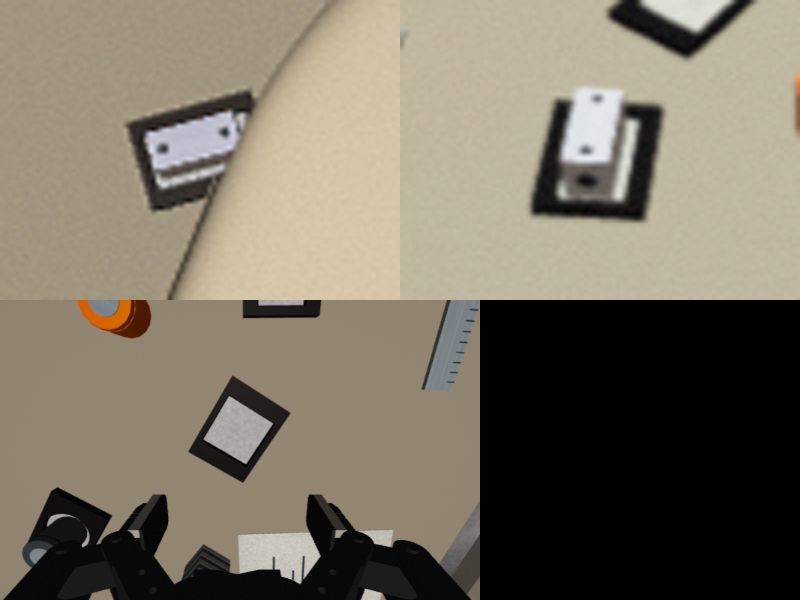

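The collimator is seated in its recess. Now the absorbers.

>>> jog_arm:
  steps:
    - [-0.3,-0.08,0,0,0,0.05,-1]
    - [-0.6,-0.15,0,0,0,0.1,-1]
    - [-0.905,-0.223,0,0,0,0.15,-1]
    - [-0.905,-0.223,0,0,0,0.2045,-1]
    - [-0.905,-0.223,0,0,0,0.2045,-1]
    - [-0.905,-0.223,0,0,0,0.2045,-1]

```text
time_s: 20.25
tcp_pos: [0.6266, -0.2747, 0.1549]
orientation: [[0.36, 0.933, 0.0], [0.933, -0.36, 0.0], [0.0, -0.0, -1.0]]
contact_force: [-0.6, 0.3, 0.4]
opening: 0.0853
grasp_force: 0.0
```

>>> jog_arm:
  steps:
    - [0,0,0.25,0,0,0,-1]
    - [0,0,0.45,0,0,0,-1]
    - [0,0,0.615,0,0,0,-1]
    - [0,0,0.615,0,0,0,-1]

```text
time_s: 20.75
tcp_pos: [0.6252, -0.2743, 0.0296]
orientation: [[0.362, 0.932, -0.004], [0.932, -0.362, 0.002], [0.001, -0.005, -1.0]]
contact_force: [-0.2, -0.5, -0.0]
opening: 0.0855
grasp_force: 0.0
```

>>> jog_arm:
  steps:
    - [0,0,0,0,0,0,1]
    - [0,0,0,0,0,0,1]
    - [0,0,0,0,0,0,1]
    - [0,0,0,0,0,0,1]
    - [0,0,0,0,0,0,1]
  squeeze: 60

```text
time_s: 21.38
tcp_pos: [0.6272, -0.2767, 0.0339]
orientation: [[0.365, 0.931, 0.003], [0.931, -0.365, -0.001], [-0.0, 0.003, -1.0]]
contact_force: [1.3, 1.1, 6.4]
opening: 0.0452
grasp_force: 63.2
```

>>> jog_arm:
  steps:
    - [0,0,-0.15,0,0,0,1]
    - [0,0,-0.35,0,0,0,1]
    - [0.25,-0.1,-0.35,0,0,0,1]
    - [0.5,-0.2,-0.35,0,0,-0.0267,1]
    - [0.75,-0.3,-0.35,0,0,-0.0267,1]
    - [0.9,-0.394,-0.35,0,0,-0.0267,1]
    - [0.9,-0.394,-0.3,0,0,-0.0267,1]
    - [0.9,-0.394,-0.2,0,0,-0.0267,1]

```text
time_s: 22.38
tcp_pos: [0.6192, -0.0801, 0.0724]
orientation: [[0.286, 0.958, 0.002], [0.958, -0.286, -0.001], [-0.0, 0.002, -1.0]]
contact_force: [-0.0, -0.6, -5.2]
opening: 0.0451
grasp_force: 63.0
```

```bash
python3 - <<'E'
from h import *
from workcell import r
o=r.get_obs();print(o["time_s"],o["tcp_pos"],o["opening"],np.degrees(np.arctan2(*o["orientation"][[1,0],0])))
im=r.read_camera("wrist");cv2.imwrite("pics/w9.png",im[:,:,::-1])
E
```

```text
22.375 [ 0.61924732 -0.08014034  0.07239043] 0.045098378565943224 73.40792029787025
```

View pics/w9.png

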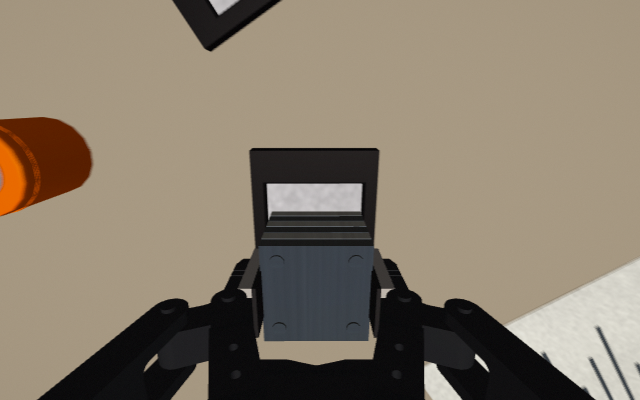

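View w9: the pack at (316,293) is centred and square over its recess.

>>> jog_arm:
  steps:
    - [0,0,0.1,0,0,0,1]
    - [0,0,0.15,0,0,0,1]
    - [0,0,0.185,0,0,0,1]
    - [0,0,0.185,0,0,0,1]
    - [0,0,0.185,0,0,0,1]

```text
time_s: 23.05
tcp_pos: [0.6184, -0.0805, 0.0368]
orientation: [[0.287, 0.958, 0.001], [0.958, -0.287, -0.001], [-0.001, 0.001, -1.0]]
contact_force: [-7.4, -0.0, 12.1]
opening: 0.045
grasp_force: 65.3
```

>>> jog_arm:
  steps:
    - [0,0,0,0,0,0,-1]
    - [0,0,0,0,0,0,-1]
    - [0,0,0,0,0,0,-1]
    - [0,0,0,0,0,0,-1]
    - [0,0,-0.3,0,0,0,-1]
    - [0,0,-0.6,0,0,0,-1]
    - [0,0,-0.9,0,0,0,-1]

```text
time_s: 23.92
tcp_pos: [0.6184, -0.08, 0.2166]
orientation: [[0.286, 0.958, -0.0], [0.958, -0.286, 0.0], [-0.0, -0.0, -1.0]]
contact_force: [0.8, -0.4, -0.9]
opening: 0.0856
grasp_force: 0.0
```

>>> jog_arm:
  steps:
    - [-0.4,-0.3,-0.3,0,0,0,-1]
    - [-0.7,-0.6,-0.6,0,0,0,-1]
    - [-1,-0.8,-0.6,0,0,0,-1]
    - [-1,-0.8,-0.6,0,0,0,-1]
    - [-1,-0.8,-0.6,0,0,0,-1]

```text
time_s: 24.55
tcp_pos: [0.4062, -0.2269, 0.3362]
orientation: [[0.288, 0.958, 0.001], [0.958, -0.288, -0.001], [-0.001, 0.002, -1.0]]
contact_force: [0.8, -0.4, 0.3]
opening: 0.0857
grasp_force: 0.0
```

```bash
python3 - <<'E'
from h import *
from workcell import r
t=r.read_camera("top")[:,:,::-1];s=r.read_camera("side")[:,:,::-1];print(r.get_obs()["time_s"])
f=lambda i,x,y:cv2.resize(i[y-40:y+40,x-50:x+50],(200,160),interpolation=cv2.INTER_CUBIC)
P=[((216,230),(317,310)),((276,172),(275,235)),((333,170),(297,192)),((396,226),(372,165))]
cv2.imwrite("pics/c3.png",np.vstack([np.hstack([f(t,*a) for a,_ in P]),np.hstack([f(s,*b) for _,b in P])]))
E
```

```text
24.65
```

View pics/c3.png

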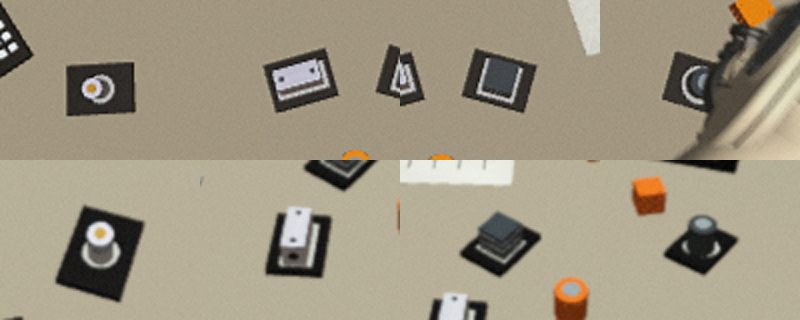

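Every piece sits upright inside its own recess. The TCP rose about 3 mm between grasp and placing for the last two pieces I compared, which matches the nest floor height. Handing in.

```bash
python3 -c "
from workcell import r
print(r.sign_off())"
```

```text
the job is handed in; nothing more can be done
None
```

The pot, capsule, collimator and absorber pack are each upright in their matching nests, the calculator, counter and orange look-alikes were left alone, and the job was handed in at about 25 s.

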